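Start the press spindle in its thread bush and hold it

ROBOT

A 6-joint arm with a two-finger parallel gripper is mounted at the origin on the work surface. World frame = base frame: x ahead of the robot, y to its left, z up, the work surface at z = 0. Lengths are in m, angles in rad, forces in N, time in s.
With the tool pointing down it reaches from about 0.375 to 0.975 m from the base axis. Payload 3.8 kg.
Tool frame: the origin (TCP) lies between the finger pads; the fingertips stand 22 mm ahead of it and the grasp point (between the pads) lies 3 mm ahead of it (finger_overhang is the distance from the TCP to the fingertips, in m); z points along the fingers, y is the line along which they close (so a half turn about z gives the same grasp; the last joint's range is limited). The gripper opens to 88 mm and grips with 3 to 60 N. Pads are 18 mm wide; open, the fingers measure 123 mm over their backs; the gripper's body (75 mm by 187 mm) begins 45 mm behind the grasp point.
Start: joints at [-0.037, 0.264, 1.604, -0, 1.274, -0.037], TCP at [0.675, -0, 0.261] pointing down, gripper open.
Joint ranges: [-2.63, 2.63], [-0.94, 2.18], [0.31, 2.57], [-1.31, 4.45], [0, 2.66], [-2.55, 2.55]. Speed limits (rad/s): [2.57, 2.57, 3.14, 3.14, 3.14, 3.14].

INTERFACE

Orientations are given as a unit quaternion [w, x, y, z].
In Python, from rig import * gives the robot as it stands.
- The arm moves only by the tool send_rows, never from a script. Its argument "plan" is a list of rows, each a list of 7 numbers: the shift along the tool's x, y, z in cm, then the turn, a rotation vector about the tool's x, y, z in degrees, then the finger opening in cm, from 0 to 8.81. A call has 1 to 20 rows; each row shifts and turns the commanded pose from where the row before left it, along the tool's axes as they then stand; what a row does not reach is not made up. A row lasts 1/8 s, in which the tool goes at most 62.5 mm and 10.7 degrees, less where a joint would pass 70% of its speed; a pose out of reach is approached as far as the arm can. A call is refused whole if a number of a shift passes 6.25 or a number of a turn 10.7, either way. A call with a gripper value outside its range is refused whole. The fingers move at their own pace and stop on an object; "squeeze" is the grip in N (left out, the last holds). Time passes only in rows, so rows that do not move let the fingers close. It gives the time, the measured TCP pose, the force, the opening and the grip force at its end, in the units of the state.
- read_state(): the state, without advancing time (a new reading comes with each control period).
- grab_frame(name): name is "scene" or "side" or "wrist"; returns a dict with "img" (420x560x3 uint8, red, green, blue), "intrinsics" (3x3 intrinsics, pixels), "dist" ([k1, k2, p1, p2, k3] as OpenCV has them; the pictures are not rectified), "extrinsics" (4x4, takes a point from camera to world coordinates). Camera axes: x right, y down, z forward; pixel columns grow to the right and rows downward; lengths in m; the calibration is good to about 2 mm. A picture is of the moment at which its call begins. There is no depth.
- finish_job(): hands the job in; it is judged then, once.
The state is a dict: "t": time; "joint_pos": joint angles; "joint_velocities": joint speeds; "joint_efforts": joint torques, N m; "tool_pos": TCP position; "ee_rot": TCP orientation; "ft_force": force on the tool from outside, world axes, zero at the start; "torque": the same for the moment, N m; "width": finger opening in m; "grip_force": force on a finger pad.
Only numpy, scipy, OpenCV 4.12 (cv2) and the standard library are available. Lean on these libraries where they do the work, as an engineer would, in place of code of your own. Each camera call takes 0.05 s, during which the arm holds its last target. There are 200 camera calls.

TASK

Start the hexagon-headed spindle of the little bench press in its bronze bush, where it is standing loose on the first thread: without lifting it, turn it backward (anticlockwise seen from above) until you feel it drop into the thread, then forward (clockwise) one full turn. Finish with the hexagon still gripped between the fingers, holding the spindle still and started so that a workmate can fit the pressure foot from below; leave the white plates, the pressure foot and the brush where they are.

Things in the scene. Friction and masses are not known exactly. Their poses are not given: they have to be found in the camera images.
- press: bench screw press, fixed: steel base 130 x 200 x 12 mm, two 20 mm columns 156 mm apart along its y, blue bridge bar 56 x 194 mm with its top 140 mm above the bench (dark nuts on it up to 154 mm). An upright bronze bush 47 mm across sits in the middle of the bridge, its top 150 mm above the bench. Origin: on the bench, on the bush's axis; z up
- spindle: steel spindle, about 0.56 kg: hexagon head 41 mm across flats, 47 across corners, 22 high; below it 38 mm of right-hand single-start thread, 29 mm thick, 6 mm pitch, then a plain nose that keeps it upright on the bush's axis. Turns easily (0.01 N m). A firm grip carries its weight: turn it loosely, or press lightly down, to let it drop. Origin on its axis, 38 mm under the head; z up
- spindle_head (a point): centre of the top face of the spindle's hexagon head, 204 to 206 mm above the bench at the start. Flats face along its x axis and every 60 degrees from it; a red paint mark on the top runs along +x
- spindle_turn (a joint): turn of the spindle in rad about its upright axis; 0 at the start, grows when turned backward (anticlockwise from above). The drop comes somewhere between 0.25 and 1.7 rad; exactly where cannot be seen
- spindle_rise (a joint): height of the spindle in m; 0 with its leading thread on the very end (crest) of the bush's thread; at the start up to 2 mm lower. Turned backward it climbs to 0, then drops one pitch to about -0.006; one forward turn from there brings it to about -0.012. About 1 mm of up and down play in the thread
- plates: bystander: block of three white plates 60 x 80 x 30 mm lying on the press base under the bridge; origin under its middle
- foot: bystander: steel pressure foot, disc of 54 mm with a 33 mm socket, 30 mm high, standing on the bench; origin under its middle
- brush: bystander: tube brush 250 mm long, blue handle to -x, white bristles to +x, 27 mm thick, lying on the bench; origin 100 mm from the free end of the bristles, on the bench
Not all that is in view belongs to the job. Of the things that look like the press, take the one that is farthest to the robot's right at the start.

How it is judged:
On the way:
1. the spindle has been turned backward and has dropped one pitch, onto the start of the thread (value of joint spindle_turn above 0.2 rad and value of joint spindle_rise below -0.0042 m), for 0.1 s.
At the end, for the whole second after the job is handed in: the spindle is screwed in one turn past the drop (about a quarter turn either way: 10 to 13.6 mm below the crest position), stands still, and its head is held between the fingers (tool within 12 mm of the axis, at least 3 N) (value of joint spindle_rise between -0.0136 and -0.01 m and contact force between the fingers and spindle above 3 N and horizontal distance between the grasp point and spindle_head below 0.012 m and velocity of joint spindle_turn between -0.1 and 0.1 rad/s and linear speed of spindle below 0.01 m/s); the arm keeps its last pose, push and grip.
It fails at once if the spindle is lifted more than 3.5 mm off the thread (value of joint spindle_rise above 0.0035 m).
It fails at once if the white plates, the pressure foot or the brush are pushed more than 15 mm (distance of any of plates, foot, brush from where it was at the start of the episode above 0.015 m).
It also fails if it takes over 72 s, if anything falls off the work surface, if the arm or the gripper's body presses on something with over 40 N, if the wrist force passes 120 N, or if a joint passes its speed limit or range.

## Working session

There is one attempt and no reset: what is moved stays moved. The work goes in short steps, Python scripts to look and compute and a tool call to move; the robot and the scene stay as the last step left them, time stands still between calls to the robot, and variables do not carry over. Pictures are saved under pics/ and viewed, at most 10 in all, crops included, and the job is handed in when it is done.

Besides the shell and the picture viewer there is one more tool, called as name([rows], argument=value, ...), one row to a line, values as JSON. send_rows: Moves the arm, as the interface text tells. Its arguments: {"type":"object","properties":{"plan":{"type":"array"},"squeeze":{"type":"number"}},"required":["plan"]}

```bash
mkdir -p pics; cat > h.py <<'E'
from rig import *
import numpy as np, cv2
def snap(n,f):
    d=grab_frame(n); cv2.imwrite('pics/'+f,d['img'][:,:,::-1]); np.savez(f'pics/{f}.npz',**{k:np.array(v) for k,v in d.items()}); return d
def atz(d,uv,z):
    K=np.array(d['intrinsics']);E=np.array(d['extrinsics'])
    p=cv2.undistortPoints(np.array(uv,float).reshape(-1,1,2),K,np.array(d['dist'],float)).reshape(-1,2)
    r=np.c_[p,np.ones(len(p))]@E[:3,:3].T; o=E[:3,3]
    return o+r*((z-o[2])/r[:,2])[:,None]
def proj(d,X):
    E=np.linalg.inv(np.array(d['extrinsics'])); 
    return cv2.projectPoints(np.array(X,float).reshape(-1,3),cv2.Rodrigues(E[:3,:3])[0],E[:3,3],np.array(d['intrinsics']),np.array(d['dist'],float))[0].reshape(-1,2)
E
python3 - <<'E'
from h import *
for n in('scene','side'): d=snap(n,n+'1.png'); print(n,np.array(d['extrinsics'])[:3,3])
a=[cv2.imread(f'pics/{n}1.png') for n in('scene','side')]
print(read_state())
E
```

```text
scene [1.07745593 0.47705203 1.06589524]
side [-0.16112228 -0.7888885   0.72739032]
{'t': 0.1, 'joint_pos': array([-3.68724481e-02,  2.64663662e-01,  1.60524049e+00, -1.70540258e-05,
        1.27370891e+00, -3.69254423e-02]), 'joint_velocities': array([-9.77165943e-04, -3.17772737e-03, -2.06354259e-03, -2.77897736e-03,
        1.55704763e-03,  9.93238599e-05]), 'joint_efforts': array([ 2.09863060e-04, -5.03614998e+01, -3.58072400e+01,  7.29403482e-02,
        2.32994242e-02, -8.27531630e-05]), 'tool_pos': array([6.74395994e-01, 3.38359413e-05, 2.59520357e-01]), 'ee_rot': array([-7.34641298e-04,  7.07085913e-01,  7.07126927e-01, -6.93457075e-04]), 'ft_force': array([-0.72241036,  0.07173336, -0.76010069]), 'torque': array([0.01824268, 0.05386692, 0.06348554]), 'grip_force': 0.0, 'width': 0.08778855287052655}
```

View pics/scene1.png

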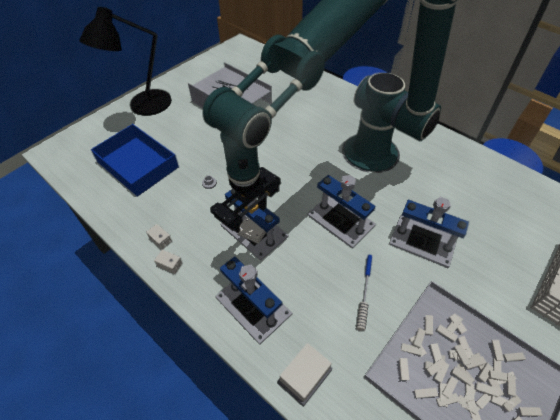

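View pics/side1.png

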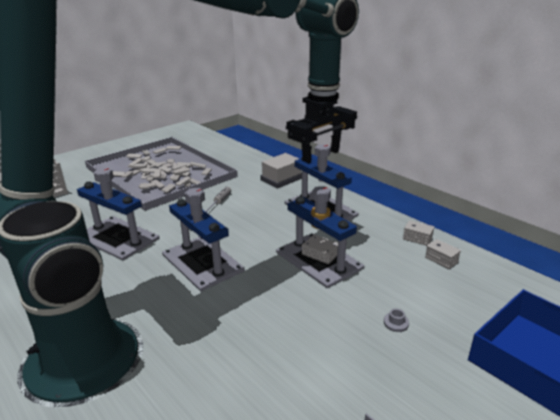

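The scene picture shows four presses. The one farthest right (-y) has the white plates under it and the bronze bush; it sits at side (322,230) and scene (255,215), partly hidden by the gripper. The foot is at side (397,318).

```bash
python3 - <<'E'
from h import *
a=cv2.imread('pics/side1.png')[170:290,260:400]; b=cv2.imread('pics/scene1.png')[165:265,200:320]
cv2.imwrite('pics/c1.png',np.hstack([cv2.resize(a,None,fx=4,fy=4,interpolation=3)[:480],np.zeros((480,1,3),np.uint8)]))
d=dict(np.load('pics/side1.png.npz'))
print(atz(d,[[321,190],[316,212]],.205), atz(d,[[397,325]],0), atz(d,[[193,190],[105,172],[322,148]],.205))
d2=dict(np.load('pics/scene1.png.npz'))
print(atz(d2,[[208,184]],0))
E
```

```text
[[ 0.58848742 -0.08817509  0.205     ]
 [ 0.50407907 -0.15457013  0.205     ]] [[ 0.54127065 -0.37030019  0.        ]] [[0.36391748 0.12026897 0.205     ]
 [0.25354828 0.36094902 0.205     ]
 [0.78003686 0.09316452 0.205     ]]
[[ 0.54715369 -0.366695    0.        ]]
```

View pics/c1.png

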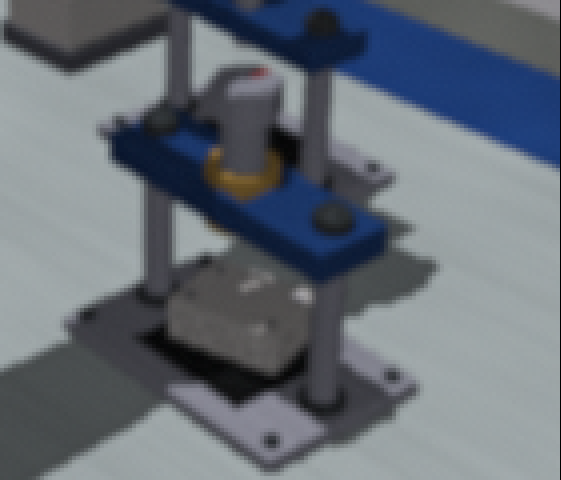

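Close-up: the head's top face is centred at about side pixel (322.5,191), with the red mark toward its far side. That gives roughly (0.588,-0.09). I'll rise and go above it.

send_rows([
  [0,0,-5,0,0,0,8.8],
  [0,0,-5,0,0,0,8.8],
  [-3,-3,0,0,0,0,8.8],
  [-3,-3,0,0,0,0,8.8],
  [-3,-2.5,0,0,0,0,8.8],
  [0,0,0,0,0,0,8.8],
  [0,0,0,0,0,0,8.8],
])

```text
t: 0.98
tool_pos: [0.5901, -0.0898, 0.3605]
ee_rot: [-0.0, 0.707, 0.707, 0.0]
ft_force: [0.8, -0.1, 0.1]
width: 0.0879
grip_force: 0.0
```

```bash
python3 - <<'E'
from h import *
d=snap('wrist','w1.png'); s=snap('scene','scene2.png');si=snap('side','side2.png')
print(np.array(d['extrinsics']).round(3),read_state()['tool_pos'])
im=cv2.imread('pics/w1.png')
for n,dd in(('w',d),('s',s),('si',si)): print(n,proj(dd,[[.588,-.09,.205]]))
hsv=cv2.cvtColor(im,40); m=((hsv[...,0]<8)|(hsv[...,0]>172))&(hsv[...,1]>120)&(hsv[...,2]>60)
y,x=np.nonzero(m); print(len(x),x.mean(),y.mean()) 
E
```

```text
[[ 1.    -0.001 -0.001  0.59 ]
 [-0.001 -0.964 -0.265 -0.021]
 [-0.001  0.265 -0.964  0.485]
 [ 0.     0.     0.     1.   ]] [ 0.59053288 -0.0892112   0.36031601]
w [[280.66407603 199.7816565 ]]
s [[249.03349348 191.05766086]]
si [[321.40973537 190.31881856]]
51 292.94117647058823 196.35294117647058
```

View pics/w1.png

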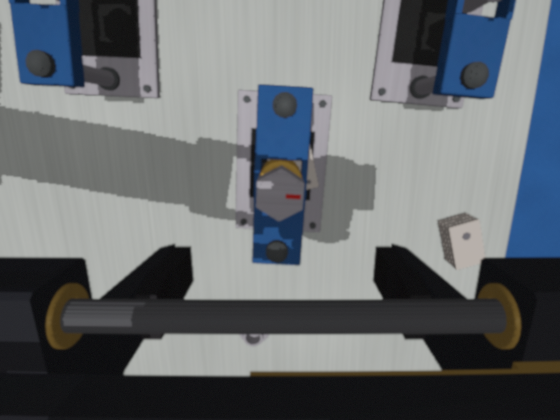

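The wrist view shows the hexagon centred near (279,194), with a corner toward image top and bottom. The red mark is at (293,196), running about along world +x, so the fingers, which close along x, nearly match the flats. The plates are under the bridge. I'll refine the centre and mark angle.

```bash
python3 - <<'E'
from h import *
im=cv2.imread('pics/w1.png'); d=dict(np.load('pics/w1.png.npz'))
c=cv2.resize(im[150:240,230:330],None,fx=6,fy=6,interpolation=2); cv2.imwrite('pics/c2.png',c)
hsv=cv2.cvtColor(im,40); m=((hsv[...,0]<8)|(hsv[...,0]>172))&(hsv[...,1]>120)&(hsv[...,2]>60)
y,x=np.nonzero(m); P=atz(d,np.c_[x,y],.205)[:,:2]; 
vx,vy,_,_=cv2.fitLine(P.astype(np.float32),2,0,.01,.01).ravel()
print(P.mean(0),P.min(0),P.max(0),np.degrees(np.arctan2(vy,vx)))
E
```

```text
[ 0.59874806 -0.08692134] [ 0.5926746  -0.08840652] [ 0.60406464 -0.08570131] -3.0708997
```

View pics/c2.png

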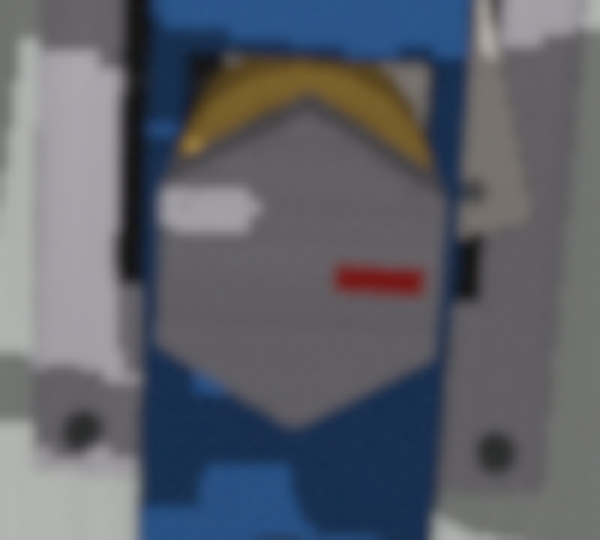

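Hexagon centre is at about crop (300,271), which is world (0.5875,-0.0865), mark angle -3°. This agrees with the side view. I'll descend open around the head and close gently.

send_rows([
  [0.25,-0.28,0,0,0,3,8.8],
  [0,0,4,0,0,0,8.8],
  [0,0,4,0,0,0,8.8],
  [0,0,4,0,0,0,8.8],
  [0,0,2,0,0,0,8.8],
  [0,0,1.6,0,0,0,8.8],
  [0,0,1.6,0,0,0,8.8],
  [0,0,0,0,0,0,6],
  [0,0,0,0,0,0,5],
  [0,0,0,0,0,0,4.7],
], squeeze=3)

```text
t: 2.38
tool_pos: [0.588, -0.0877, 0.19]
ee_rot: [0.001, 0.725, 0.688, 0.001]
ft_force: [0.7, 0.0, 0.3]
width: 0.0602
grip_force: 0.0
```

```bash
python3 - <<'E'
from h import *
d=snap('wrist','w2.png'); snap('side','side3.png'); snap('scene','scene3.png')
s=read_state();print(s['tool_pos'],s['ft_force'],s['width'],s['joint_pos'][5])
a=cv2.resize(cv2.imread('pics/side3.png')[150:260,260:390],(520,440)); b=cv2.imread('pics/w2.png')[100:400,140:420]
cv2.imwrite('pics/c3.png',np.hstack([a,cv2.resize(b,(280,440))]))
E
```

```text
[ 0.58758738 -0.08760657  0.18947112] [1.31881634 0.33275034 0.07060389] 0.04822284472052395 -0.13750260292626001
```

View pics/c3.png

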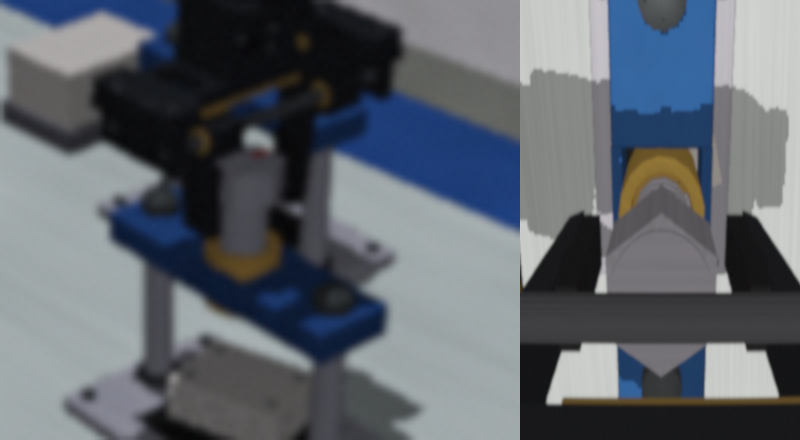

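The fingers are around the head and the hexagon sits centred between the pads (crop x≈660). I'll close gently to check centring.

send_rows([
  [0,0,0,0,0,0,4.0],
  [0,0,0,0,0,0,4.0],
  [0,0,0,0,0,0,4.0],
  [0,0,0,0,0,0,4.0],
], squeeze=3)

```text
t: 3.02
tool_pos: [0.5872, -0.0875, 0.189]
ee_rot: [0.0, 0.725, 0.688, -0.0]
ft_force: [-1.4, -0.4, 3.5]
width: 0.0406
grip_force: 3.0
```

```bash
python3 - <<'E'
from h import *
s=read_state();print({k:np.round(v,4) for k,v in s.items()})
E
```

```text
{'t': np.float64(3.025), 'joint_pos': array([-1.8990e-01,  1.6650e-01,  1.8581e+00, -1.0000e-04,  1.1170e+00,
       -1.3750e-01]), 'joint_velocities': array([ 0.0004,  0.0001,  0.0007, -0.0015,  0.0009, -0.0012]), 'joint_efforts': array([ 1.80000e-01, -4.09396e+01, -3.28411e+01,  1.71000e-01,
       -5.21800e-01, -6.40000e-03]), 'tool_pos': array([ 0.5872, -0.0875,  0.189 ]), 'ee_rot': array([ 0.    ,  0.7254,  0.6884, -0.    ]), 'ft_force': array([-1.3983, -0.4117,  3.4689]), 'torque': array([-0.0472,  0.2879,  0.0334]), 'grip_force': np.float64(2.9998), 'width': np.float64(0.0406)}
```

Grip is centred with only small forces. I'll loosen to 42.5 mm and turn backward, taking pictures in between to catch the drop.

send_rows([
  [0,0,0,0,0,0,4.25],
  [0,0,0,0,0,-6,4.25],
  [0,0,0,0,0,-6,4.25],
  [0,0,0,0,0,-6,4.25],
  [0,0,0,0,0,-6,4.25],
  [0,0,0,0,0,-6,4.25],
  [0,0,0,0,0,0,4.25],
])

```text
t: 3.9
tool_pos: [0.5874, -0.0875, 0.1886]
ee_rot: [0.0, 0.523, 0.852, 0.0]
ft_force: [0.7, 0.4, 0.9]
width: 0.0422
grip_force: 0.9
```

```bash
cat > chk.py <<'E'
from h import *
import sys
n=sys.argv[1]
for c in('side','scene','wrist'): snap(c,c+n+'.png')
s=read_state();print({k:np.round(s[k],4) for k in('t','tool_pos','ft_force','torque','width','grip_force')},s['joint_pos'][5])
E
python3 chk.py A
```

```text
{'t': np.float64(4.05), 'tool_pos': array([ 0.5873, -0.0874,  0.1886]), 'ft_force': array([0.5896, 0.2107, 1.5937]), 'torque': array([ 0.0966, -0.122 ,  0.0067]), 'width': np.float64(0.0428), 'grip_force': np.float64(0.9959)} -0.6596510304305295
```

send_rows([
  [0,0,0,0,0,-6,4.25],
  [0,0,0,0,0,-6,4.25],
  [0,0,0,0,0,-6,4.25],
  [0,0,0,0,0,-6,4.25],
  [0,0,0,0,0,0,4.25],
])

```text
t: 4.68
tool_pos: [0.5873, -0.0873, 0.1887]
ee_rot: [0.0, 0.335, 0.942, 0.0]
ft_force: [0.2, 0.9, -0.0]
width: 0.0428
grip_force: 0.8
```

```bash
python3 chk.py B
```

```text
{'t': np.float64(4.825), 'tool_pos': array([ 0.5873, -0.0873,  0.1887]), 'ft_force': array([ 1.6532, -0.3689, -0.0023]), 'torque': array([ 0.2732, -0.2261,  0.0203]), 'width': np.float64(0.0423), 'grip_force': np.float64(0.9198)} -1.078068600781844
```

send_rows([
  [0,0,0,0,0,-6,4.25],
  [0,0,0,0,0,-6,4.25],
  [0,0,0,0,0,-6,4.25],
  [0,0,0,0,0,-6,4.25],
  [0,0,0,0,0,0,4.25],
])

```text
t: 5.45
tool_pos: [0.5875, -0.0872, 0.1888]
ee_rot: [0.0, 0.132, 0.991, 0.0]
ft_force: [2.0, 1.6, -0.5]
width: 0.0424
grip_force: 1.3
```

```bash
python3 chk.py C; python3 - <<'E'
from h import *
r=[]
for c in('side','scene'):
  row=[]
  for n in('3','A','B','C'):
    f=f'pics/{c}{n}.png'; d=dict(np.load(f+'.npz')); u,v=proj(d,[[.5875,-.0865,.195]])[0].astype(int)
    row.append(cv2.resize(cv2.imread(f)[v-30:v+40,u-25:u+25],(200,280),interpolation=2))
  r.append(np.hstack(row))
cv2.imwrite('pics/c4.png',np.vstack(r))
E
```

```text
{'t': np.float64(5.6), 'tool_pos': array([ 0.5875, -0.0873,  0.1888]), 'ft_force': array([ 3.2385,  2.4245, -0.1401]), 'torque': array([ 0.418 , -0.4894, -0.0242]), 'width': np.float64(0.0426), 'grip_force': np.float64(1.5619)} -1.4967962519400388
```

View pics/c4.png

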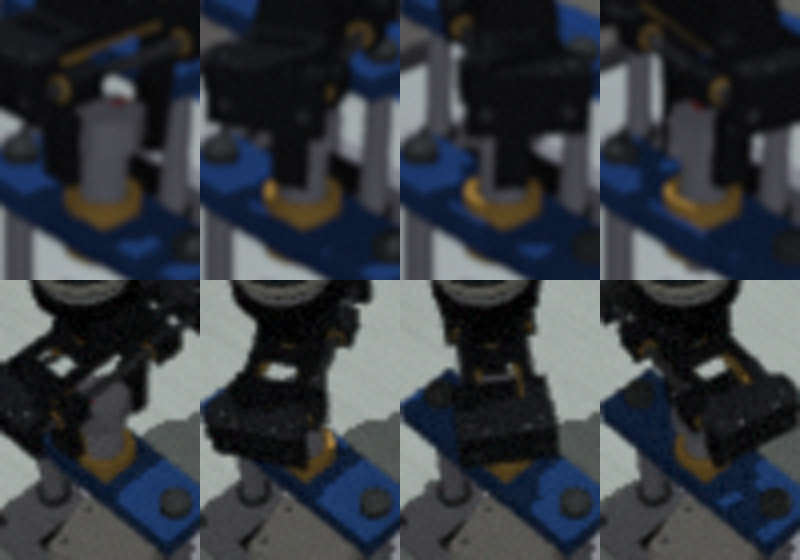

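In the side crops (top row) the head top in C is still near its starting height at (695,100), with the red mark turned around, so no clear drop yet. I'll continue past 1.7 rad and then open.

send_rows([
  [0,0,0,0,0,-6,4.3],
  [0,0,0,0,0,-6,4.3],
  [0,0,0,0,0,-6,4.3],
  [0,0,0,0,0,-6,4.3],
  [0,0,0,0,0,-6,4.3],
  [0,0,0,0,0,-6,4.3],
  [0,0,0,0,0,0,4.3],
  [0,0,0,0,0,0,8],
  [0,0,0,0,0,0,8],
  [0,0,0,0,0,0,8],
  [0,0,0,0,0,0,8],
])

```text
t: 6.98
tool_pos: [0.587, -0.0877, 0.1886]
ee_rot: [-0.0, -0.182, 0.983, -0.0]
ft_force: [0.5, -0.6, 0.3]
width: 0.0792
grip_force: 0.0
```

```bash
python3 chk.py D; python3 - <<'E'
from h import *
r=[]
for c,n in(('side','2'),('side','D'),('wrist','D')):
    f=f'pics/{c}{n}.png'; d=dict(np.load(f+'.npz'))
    if c=='side':
      u,v=proj(d,[[.5875,-.0865,.18]])[0].astype(int); q=cv2.imread(f)[v-30:v+30,u-20:u+20]
    else: q=cv2.imread(f)[100:400,180:380]
    r.append(cv2.resize(q,(265,400),interpolation=2))
cv2.imwrite('pics/c5.png',np.hstack(r))
E
```

```text
{'t': np.float64(7.125), 'tool_pos': array([ 0.5872, -0.0876,  0.1887]), 'ft_force': array([0.1342, 0.2745, 0.6564]), 'torque': array([ 0.1595, -0.0645,  0.028 ]), 'width': np.float64(0.0799), 'grip_force': np.float64(0.0)} -2.1270557100220264
```

View pics/c5.png

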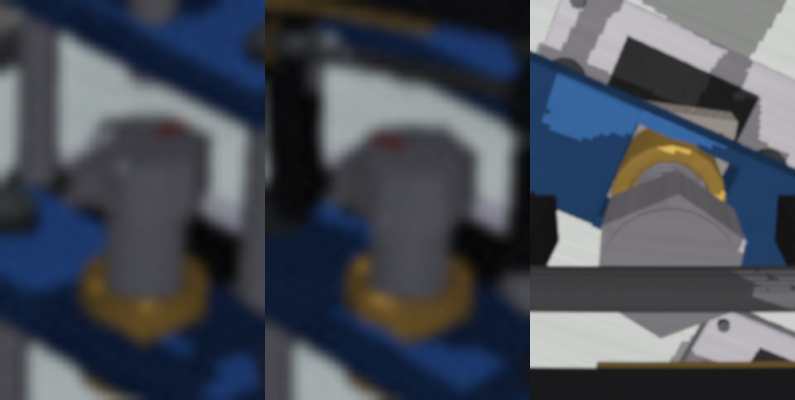

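The head now stands lower over the bush (top edge at y≈128 versus 116) with the red mark moved to the left. I'll quantify the drop and the mark angle.

```bash
python3 - <<'E'
from h import *
d=dict(np.load('pics/sideD.png.npz')); print(proj(d,[[.5875,-.0865,z] for z in(.206,.2,.194)]))
for n in('1','2','C','D'):
  for c in('side',):
    im=cv2.imread(f'pics/{c}{n}.png'); d=dict(np.load(f'pics/{c}{n}.png.npz'));u,v=proj(d,[[.5875,-.0865,.205]])[0].astype(int)
    q=im[v-20:v+15,u-20:u+20].astype(int); w=np.clip(q[...,2]-q[...,:2].max(2)-25,0,None); yy,xx=np.mgrid[v-20:v+15,u-20:u+20]
    if w.sum()==0: print(n,'none');continue
    uv=[(w*xx).sum()/w.sum(),(w*yy).sum()/w.sum()]
    print(n,c,np.round(uv,2),[ (z,np.round(np.hypot(*(p:=atz(d,[uv],z)[0,:2]-[.5875,-.0865]))*1e3,1),np.round(np.degrees(np.arctan2(p[1],p[0])),1)) for z in(.206,.204,.202,.2,.198)])
E
```

```text
[[320.21890808 189.52026968]
 [320.13706212 191.76005582]
 [320.05572052 193.98785681]]
1 side [324.5  187.71] [(0.206, np.float64(14.4), np.float64(-1.4)), (0.204, np.float64(17.5), np.float64(7.7)), (0.202, np.float64(20.8), np.float64(14.0)), (0.2, np.float64(24.4), np.float64(18.5)), (0.198, np.float64(28.1), np.float64(21.8))]
2 none
C none
D none
```

The dropped height (about 1.8 px, or 4.8 mm) matches -6 mm plus the back-turn climb, so the drop happened. Now I'll lower 6 mm around the head, close loosely and turn forward 240° as the first stroke.

send_rows([
  [0,0,0.3,0,0,0,6],
  [0,0,0.3,0,0,0,4.25],
  [0,0,0,0,0,0,4.25],
  [0,0,0,0,0,0,4.25],
  [0,0,0,0,0,4,4.25],
  [0,0,0,0,0,4,4.25],
  [0,0,0,0,0,8,4.25],
  [0,0,0,0,0,8,4.25],
  [0,0,0,0,0,8,4.25],
  [0,0,0,0,0,8,4.25],
  [0,0,0,0,0,8,4.25],
  [0,0,0,0,0,8,4.25],
  [0,0,0,0,0,8,4.25],
  [0,0,0,0,0,8,4.25],
  [0,0,0,0,0,8,4.25],
  [0,0,0,0,0,8,4.25],
  [0,0,0,0,0,8,4.25],
  [0,0,0,0,0,8,4.25],
  [0,0,0,0,0,8,4.25],
  [0,0,0,0,0,0,4.25],
])

```text
t: 9.62
tool_pos: [0.5872, -0.0873, 0.1825]
ee_rot: [-0.0, 0.713, 0.702, -0.0]
ft_force: [0.7, 0.4, -1.6]
width: 0.0424
grip_force: 0.6
```

```bash
python3 chk.py E
```

```text
{'t': np.float64(9.775), 'tool_pos': array([ 0.5872, -0.0875,  0.1828]), 'ft_force': array([ 0.3595,  0.7009, -1.5329]), 'torque': array([ 0.1172, -0.041 ,  0.0077]), 'width': np.float64(0.0426), 'grip_force': np.float64(0.6841)} -0.17444880308016958
```

Turned 112°; 128° more for this stroke, then open.

send_rows([
  [0,0,0,0,0,8,4.25],
  [0,0,0,0,0,8,4.25],
  [0,0,0,0,0,8,4.25],
  [0,0,0,0,0,8,4.25],
  [0,0,0,0,0,8,4.25],
  [0,0,0,0,0,8,4.25],
  [0,0,0,0,0,8,4.25],
  [0,0,0,0,0,8,4.25],
  [0,0,0,0,0,8,4.25],
  [0,0,0,0,0,8,4.25],
  [0,0,0,0,0,8,4.25],
  [0,0,0,0,0,8,4.25],
  [0,0,0,0,0,8,4.25],
  [0,0,0,0,0,8,4.25],
  [0,0,0,0,0,8,4.25],
  [0,0,0,0,0,8,4.25],
  [0,0,0,0,0,0,4.25],
  [0,0,0,0,0,0,4.0],
  [0,0,0,0,0,0,4.0],
  [0,0,0,0,0,0,4.0],
])

```text
t: 12.28
tool_pos: [0.5874, -0.0872, 0.1826]
ee_rot: [-0.0, 0.943, -0.333, 0.0]
ft_force: [1.6, 3.4, -2.6]
width: 0.0419
grip_force: 3.0
```

```bash
python3 chk.py F
```

```text
{'t': np.float64(12.425), 'tool_pos': array([ 0.5875, -0.0873,  0.1826]), 'ft_force': array([ 3.3555,  3.455 , -4.1058]), 'torque': array([ 0.5836, -0.374 ,  0.0069]), 'width': np.float64(0.0416), 'grip_force': np.float64(2.9677)} 2.0611938496394173
```

send_rows([
  [0,0,0,0,0,0,8],
  [0,0,0,0,0,0,8],
  [0,0,0,0,0,0,8],
  [0,0,0,0,0,0,8],
  [0,0,0,0,0,-10,8],
  [0,0,0,0,0,-10,8],
  [0,0,0,0,0,-10,8],
  [0,0,0,0,0,-10,8],
  [0,0,0,0,0,-10,8],
  [0,0,0,0,0,-10,8],
  [0,0,0,0,0,-10,8],
  [0,0,0,0,0,-10,8],
  [0,0,0,0,0,-10,8],
  [0,0,0,0,0,-10,8],
  [0,0,0,0,0,-10,8],
  [0,0,0,0,0,-10,8],
  [0,0,0,0,0,0,8],
])

```text
t: 14.55
tool_pos: [0.5872, -0.0876, 0.1827]
ee_rot: [0.0, 0.761, 0.649, -0.0]
ft_force: [-0.9, 0.5, -0.3]
width: 0.0799
grip_force: 0.0
```

```bash
python3 chk.py G; python3 - <<'E'
from h import *
r=[]
for c,n in(('side','2'),('side','G'),('wrist','G')):
    f=f'pics/{c}{n}.png'; d=dict(np.load(f+'.npz'))
    if c=='side':
      u,v=proj(d,[[.5875,-.0865,.18]])[0].astype(int); q=cv2.imread(f)[v-30:v+30,u-20:u+20]
    else: q=cv2.imread(f)[100:400,180:380]
    r.append(cv2.resize(q,(265,400),interpolation=2))
cv2.imwrite('pics/c6.png',np.hstack(r))
E
```

```text
{'t': np.float64(14.7), 'tool_pos': array([ 0.5872, -0.0875,  0.1827]), 'ft_force': array([-1.0349, -0.3586,  0.462 ]), 'torque': array([-0.0183,  0.0573,  0.0211]), 'width': np.float64(0.0799), 'grip_force': np.float64(0.0)} -0.030195226882049876
```

View pics/c6.png

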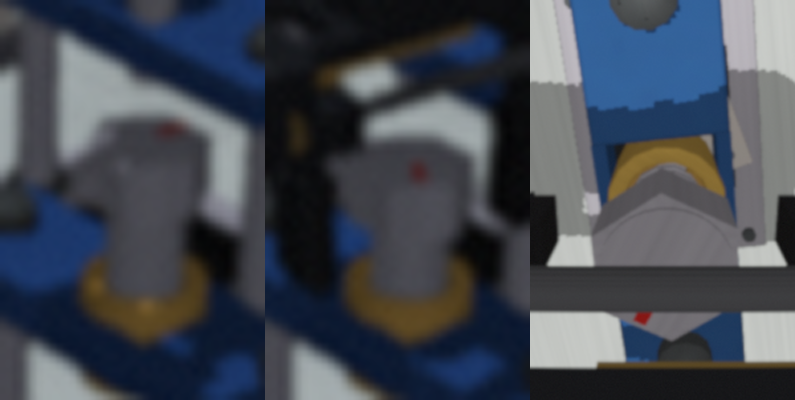

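The head is lower again (top edge at y≈136) and the red mark has turned to about -129° as planned. I'll back the fingers off another 60°, then turn 158° forward.

send_rows([
  [0,0,0,0,0,-10,8],
  [0,0,0,0,0,-10,8],
  [0,0,0,0,0,-10,8],
  [0,0,0,0,0,-10,8],
  [0,0,0,0,0,-10,8],
  [0,0,0,0,0,-10,8],
  [0,0,0,0,0,0,6],
  [0,0,0,0,0,0,4.25],
  [0,0,0,0,0,0,4.25],
  [0,0,0,0,0,0,4.25],
  [0,0,0,0,0,0,4.25],
  [0,0,0,0,0,0,4.25],
])

```text
t: 16.2
tool_pos: [0.5873, -0.0874, 0.1827]
ee_rot: [0.0, 0.334, 0.943, 0.0]
ft_force: [1.0, -0.2, -0.6]
width: 0.0425
grip_force: 0.5
```

send_rows([
  [0,0,0,0,0,6,4.25],
  [0,0,0,0,0,8,4.25],
  [0,0,0,0,0,8,4.25],
  [0,0,0,0,0,8,4.25],
  [0,0,0,0,0,8,4.25],
  [0,0,0,0,0,8,4.25],
  [0,0,0,0,0,8,4.25],
  [0,0,0,0,0,8,4.25],
  [0,0,0,0,0,8,4.25],
  [0,0,0,0,0,8,4.25],
  [0,0,0,0,0,8,4.25],
  [0,0,0,0,0,8,4.25],
  [0,0,0,0,0,8,4.25],
  [0,0,0,0,0,8,4.25],
  [0,0,0,0,0,8,4.25],
  [0,0,0,0,0,8,4.25],
  [0,0,0,0,0,8,4.25],
  [0,0,0,0,0,8,4.25],
  [0,0,0,0,0,8,4.25],
  [0,0,0,0,0,8,4.25],
])

```text
t: 18.7
tool_pos: [0.5866, -0.0869, 0.1817]
ee_rot: [-0.0, 0.989, -0.15, -0.001]
ft_force: [0.8, 1.8, -3.5]
width: 0.0426
grip_force: 2.0
```

send_rows([
  [0,0,0,0,0,0,4.25],
  [0,0,0,0,0,0,8],
  [0,0,0,0,0,0,8],
  [0,0,0,0,0,0,8],
  [0,0,0,0,0,0,8],
])

```text
t: 19.32
tool_pos: [0.5873, -0.0876, 0.1829]
ee_rot: [0.0, 0.989, -0.148, 0.0]
ft_force: [0.9, -0.0, 0.5]
width: 0.0796
grip_force: 0.0
```

```bash
python3 chk.py H; python3 - <<'E'
from h import *
r=[]
for c,n in(('side','2'),('side','H'),('wrist','H')):
    f=f'pics/{c}{n}.png'; d=dict(np.load(f+'.npz'))
    if c=='side':
      u,v=proj(d,[[.5875,-.0865,.18]])[0].astype(int); q=cv2.imread(f)[v-30:v+30,u-20:u+20]
    else: q=cv2.imread(f)[100:400,180:380]
    r.append(cv2.resize(q,(265,400),interpolation=2))
cv2.imwrite('pics/c7.png',np.hstack(r))
E
```

```text
{'t': np.float64(19.475), 'tool_pos': array([ 0.5872, -0.0876,  0.1828]), 'ft_force': array([-0.3503, -0.0164, -0.0509]), 'torque': array([0.0823, 0.079 , 0.0166]), 'width': np.float64(0.0803), 'grip_force': np.float64(0.0)} 1.677468107484478
```

View pics/c7.png

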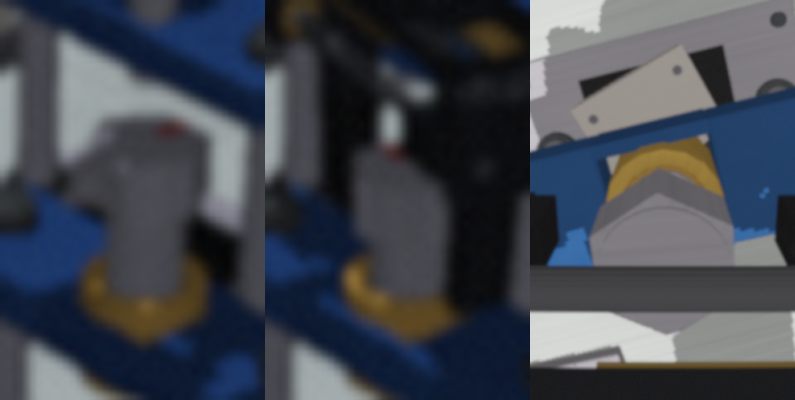

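The head top has gone down about 4 px (11 mm) from the start, as computed for -284°, and the plates look unmoved. Now a firm final grip.

send_rows([
  [0,0,0,0,0,0,5],
  [0,0,0,0,0,0,4.25],
  [0,0,0,0,0,0,4.0],
  [0,0,0,0,0,0,4.0],
  [0,0,0,0,0,0,4.0],
  [0,0,0,0,0,0,4.0],
], squeeze=6)

```text
t: 20.23
tool_pos: [0.5874, -0.087, 0.1827]
ee_rot: [-0.0, 0.989, -0.148, 0.0]
ft_force: [0.9, 3.9, -0.9]
width: 0.0418
grip_force: 5.8
```

send_rows([
  [0,0,0,0,0,0,3.8],
  [0,0,0,0,0,0,3.8],
  [0,0,0,0,0,0,3.8],
  [0,0,0,0,0,0,3.8],
  [0,0,0,0,0,0,3.8],
  [0,0,0,0,0,0,3.8],
  [0,0,0,0,0,0,3.8],
  [0,0,0,0,0,0,3.8],
], squeeze=15)

```text
t: 21.22
tool_pos: [0.5874, -0.087, 0.1827]
ee_rot: [-0.0, 0.989, -0.148, 0.0]
ft_force: [2.0, 5.4, -1.0]
width: 0.0416
grip_force: 14.6
```

send_rows([
  [0,0,0,0,0,0,3.8],
  [0,0,0,0,0,0,3.8],
  [0,0,0,0,0,0,3.8],
  [0,0,0,0,0,0,3.8],
])

```text
t: 21.72
tool_pos: [0.5874, -0.087, 0.1827]
ee_rot: [-0.0, 0.989, -0.148, 0.0]
ft_force: [1.2, 4.6, -1.6]
width: 0.0414
grip_force: 14.6
```

```bash
python3 - <<'E'
from h import *
s=read_state(); print(s['width'],s['grip_force'],s['ft_force'])
if abs(s['width']-.0416)<.0008 and s['grip_force']>8: print(finish_job())
E
```

```text
0.041376605183060494 14.576240903884354 [ 1.18263608  4.552909   -1.57748716]
the job is handed in; nothing more can be done
None
```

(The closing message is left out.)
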